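# Proof-load a clay test bar in the bench strength tester

## Robot

A 7-joint arm with a two-finger parallel gripper is mounted at the origin on the work surface; the furniture and walls round the work are solid. World frame = base frame: x ahead of the robot, y to its left, z up, the work surface at z = 0. Lengths are in m, angles in rad, forces in N, time in s.
With the tool pointing down it reaches from about 0.425 to 0.925 m from the base axis. Payload 6.8 kg.
Tool frame: the origin (TCP) lies at the very end of the fingers, on their centre line; the grasp point (between the pads) lies 19 mm behind it (tcp_to_grasp is the distance from the TCP to the grasp point, in m); z points along the fingers, y is the direction in which the jaws open and shut (so a half turn about z gives the same grasp; the last joint's range is limited). The gripper opens to 85 mm and grips with 20 to 120 N. Pads are 22 mm wide; open, the fingers measure 114 mm over their backs; the gripper's body (76 mm by 85 mm) begins 54 mm behind the grasp point. The pads swing forward as they close: fully open they stand 13 mm farther back than shut.
Start: joints at [1.144, 0.477, 0.022, 1.555, -0.011, 1.109, -0.083], TCP at [0.212, -0.641, 0.231] pointing down, gripper open.
Joint ranges: [-2.96, 2.96], [-0.34, 2.1], [-1.41, 1.46], [0.24, 2.44], [-1.37, 4.51], [0.17, 1.92], [-2.96, 2.96]. Speed limits (rad/s): [2.39, 2.39, 3.14, 3.14, 3.14, 3.14, 3.14].

## Interface

Orientations are given as a unit quaternion [w, x, y, z].
In Python, from station import * gives the robot as it stands.
- The arm moves only by the tool apply_moves, never from a script. Its argument "increments" is one flat list of numbers, 5 for each row, row after row: the finger opening in mm, from 0 to 85.4, then the shift along the tool's x, y, z in mm, then the turn about the tool's z in degrees. In form: [claw, tx, ty, tz, roll, claw, tx, ty, tz, roll, ...]. A call has 1 to 12 rows; each row shifts and turns the pose as measured when the row begins, along the tool's axes as they then stand; what a row does not reach is not made up. A row lasts 1/8 s, in which the tool goes at most 62.5 mm and 10.7 degrees, less where a joint would pass 70% of its speed; a pose out of reach is approached as far as the arm can. A call with a gripper value outside its range is refused whole. The fingers move at their own pace and stop on an object; "squeeze" is the grip in N (left out, the last holds). Time passes only in rows, so rows that do not move let the fingers close. It gives the time, the measured TCP pose, the force and the opening at its end, in the units of the state.
- get_obs(): the state, without advancing time (a new reading comes with each control period).
- read_camera(name): name is "side" or "top"; returns (picture, depth): 400x640x3 uint8, blue, green, red; 400x640 float32, m along the optical axis (not along the pixel's ray), 0 where there is no reading.
- get_calibration(name): a dict with "mtx" (3x3 intrinsics, pixels), "camera_from_world" (4x4, takes a point from world to camera coordinates). Camera axes: x right, y down, z forward; pixel columns grow to the right and rows downward; lengths in m; the calibration is good to about 2 mm. A picture is of the moment at which its call begins. get_calibration takes no time and is no camera call.
- hand_in(): hands the job in, once; it reports no verdict.
Trained networks look in the newest picture that a camera, given by its name, has taken for a name from the list of things; names that differ only in an ending like _2 or _b are one class to them, and where a whole thing is asked for, a point or a joint stands for the part that bears it (a point fixed in the world has none). Each returns a list of dicts, best first, with "p" (0 to 1); they miss things now and then, are a little off and sometimes report something else, mostly with a low value. They report only what shows in the picture. A call takes as long as a camera call. They do not tell look-alikes from the thing itself.
- outline_of(camera, thing): "pixels" (400x640 bool, what is visible of it) and "extent" ([centre column, centre row, width, height] in pixels, round what is visible of it).
The state is a dict: "t": time; "q": joint angles; "joint_vel": joint speeds; "joint_torque": joint torques, N m; "eef_pos": TCP position; "tool_rot": TCP orientation; "contact_force": force on the tool from outside, world axes, zero at the start; "torque": the same for the moment, N m; "gripper_width": opening from 0.0 (shut) to 1.0 (fully open).
Only numpy, scipy, OpenCV 4.12 (cv2) and the standard library are available. Lean on these libraries where they do the work, as an engineer would, in place of code of your own. Each camera call takes 0.05 s, during which the arm holds its last target.

## Task

Do the proof test on the whole clay bar: lay it flat, squarely across the middle of the two steel ribs in the tester's open drawer, let go of it and slide the drawer fully shut so that the bar sits under the loading nose. Then take the knob on the front of the tester, pull the sprung rod out to its 40 mm mark (the broad band has then just come clear of the tube) without overshooting it by as much as 10 mm, which would overload the bar, and keep holding it there: the job finishes while you are still gripping the knob with the rod at the mark. Leave the broken halves and the two small jars where they are.

Things in the scene. Friction and masses are not known exactly. Their poses are not given: they have to be found in the camera images.
- bar_center (a point): Centre of the whole clay test bar, a plain buff block 100 x 25 x 20 mm (x: its length, y: its width, z: up), with scribed lines on top, about 95 g, lying flat and loose on the table. Grasp it across its 25 mm width.
- drawer_seat (a point): Seat point on the drawer, level with the tops of its two support ribs (30 mm above the table), midway between them. -x: the way it opens, y: across, z: up. Ribs: steel, 60 mm along x, at y = +35 and -35 mm, tops 16 mm over the drawer's floor. The bar lies along y, its centre 10 mm above this point. Inside: x -64 to 61, y -59 to 59 mm; walls reach 23 mm above the table, the front 46 mm.
- drawer_front (a point): Outer edge of the drawer's finger lip, at its middle, 30 mm above the table; 85 mm on the -x side of the seat, axes like the seat's. The lip (64 mm wide along y, 42 to 46 mm above the table) overhangs the flat front panel (146 mm wide, 6 to 46 mm above the table) by 13 mm. Push here along +x to shut the drawer.
- drawer (a joint): Opening of the tester's drawer in m: 0 fully shut (stop), up to 0.150 open. About 1.5 N of friction; it stays where it is left. The seat is this far from the middle of the crosshead, which stands over it (152 mm long along y, 40 mm thick along x, 44 mm at its middle; from 64 to 100 mm above the table) on the +x side when open.
- draw_rod (a joint): How far the sprung rod is pulled out, in m: 0 at rest, 0.040 at the mark, 0.060 at its end stop. The spring pulls it back with 2.5 N at rest, about 14 N at the mark (250 N/m); let go, it runs back. Thin rings on the 10 mm rod at 10, 20 and 30 mm; the broad raised band (4 mm wide, 14 mm across) has just come wholly out of the tube at 40 mm.
- pull_knob (a point): Middle of the wooden knob on the rod's end, before the crosshead; on the rod's axis, mid-grip, 82 mm above the table, 30 mm before the tube's mouth and 56 mm before the crosshead's middle at rest. Grip 25 mm across, 26 mm long (x); at its -x end a rim 33 mm across, 5 mm thick. -x: the way it is pulled (level), y: level across. Grip from above, a finger on each side (+y, -y).
- load_nose: The loading nose, a level steel round bar 10 mm in diameter and 36 mm long (along x) under the middle of the crosshead. It hangs 4 mm above a seated bar, comes down 1 mm for every 5 mm of rod and from there presses on the bar through a spring of its own.
- half_a: One half of a bar broken earlier, same section as the whole bar, 46 mm long, loose; origin at the middle of its underside. Leave it.
- half_b: The other broken half, 42 mm long, loose; origin at the middle of its underside. Leave it.
- jar_c: Small lidded glaze jar, 53 mm across, 62 mm high, at the back between the big bag of clay and the round banding wheel, loose. Leave it.
- jar_b: Small lidded glaze jar, 49 mm across, 56 mm high, at the left, loose. Leave it.
There are look-alikes about, which are no part of the job. Leave any orange look-alike of the part that bears bar_center alone.

How it is judged:
By the outcome, as a careful person would: the job done as asked, in the order asked, and still so for the second after the job is handed in, while the arm keeps its last pose, push and grip.
It also fails if it takes over 64 s, if anything falls off the work surface, if the arm or the gripper's body presses on something with over 40 N, if the wrist force passes 120 N, or if a joint passes its speed limit or range.

## Working session

There is one attempt and no reset: what is moved stays moved. The work goes in short steps, Python scripts to look and compute and a tool call to move; the robot and the scene stay as the last step left them, time stands still between calls to the robot, and variables do not carry over. Pictures are saved under pics/ and viewed, and the job is handed in when it is done.

Besides the shell and the picture viewer there is one more tool, called after "Request:" as name(argument=value, ...), one argument or row to a line, values as JSON. apply_moves: Moves the arm, as the interface text tells. Its arguments: {"type":"object","properties":{"increments":{"type":"array"},"squeeze":{"type":"number"}},"required":["increments"]}

```bash
mkdir -p pics; ls; python3 - <<'E'
from station import *
import cv2
o=get_obs(); print(o)
for n in("top","side"):
    p,d=read_camera(n); cv2.imwrite(f"pics/{n}0.png",p); c=get_calibration(n); print(n,c)
E
```

```text
pics
{'t': 0.0, 'q': array([ 1.14389734,  0.47777526,  0.02236717,  1.55644601, -0.01151176,
        1.10929978, -0.08310002]), 'joint_vel': array([-0.00073744,  0.00087014, -0.00114994, -0.00087305,  0.00304931,
       -0.00058673,  0.00155609]), 'joint_torque': array([ 1.45333115e-04, -5.96466243e+01,  1.60795636e+00, -2.81203330e+01,
        1.25000841e-02,  9.16193094e-03, -9.32636027e-06]), 'eef_pos': array([ 0.21135166, -0.6404389 ,  0.2303452 ]), 'tool_rot': array([-8.75311255e-04,  9.87323011e-01,  1.58721333e-01, -2.09132712e-04]), 'contact_force': array([ 0.40782669,  0.05229803, -0.38439332]), 'torque': array([ 0.02752913,  0.03501093, -0.0133018 ]), 'gripper_width': 1.0028708191808196}
top {'mtx': array([[462.11250419,   0.        , 320.81759992],
       [  0.        , 462.11250419, 200.41719326],
       [  0.        ,   0.        ,   1.        ]]), 'camera_from_world': array([[-0.02888884, -0.99922693, -0.02666429,  0.17389373],
       [-0.99184337,  0.03196799, -0.12338872,  0.43967347],
       [ 0.12414574,  0.02288225, -0.99200012,  1.26645472],
       [ 0.        ,  0.        ,  0.        ,  1.        ]])}
side {'mtx': array([[395.80383711,   0.        , 316.59145516],
       [  0.        , 395.80383711, 200.76339639],
       [  0.        ,   0.        ,   1.        ]]), 'camera_from_world': array([[-9.45645258e-01, -3.25198169e-01,  1.09427639e-03,
         4.64148465e-01],
       [-2.13492940e-01,  6.18271812e-01, -7.56413069e-01,
         6.59723943e-02],
       [ 2.45307585e-01, -7.15532052e-01, -6.54093320e-01,
         1.37073732e+00],
       [ 0.00000000e+00,  0.00000000e+00,  0.00000000e+00,
         1.00000000e+00]])}
```

View pics/top0.png

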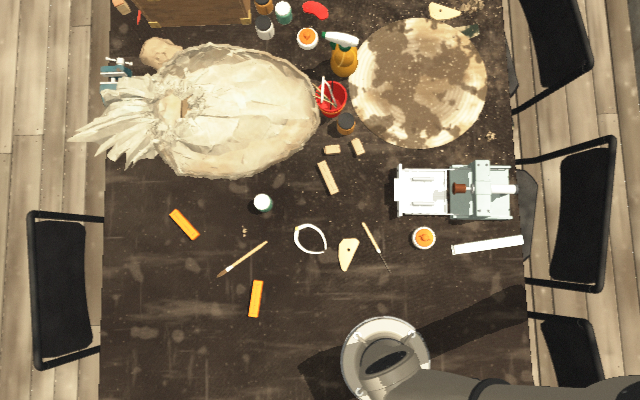

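View pics/side0.png

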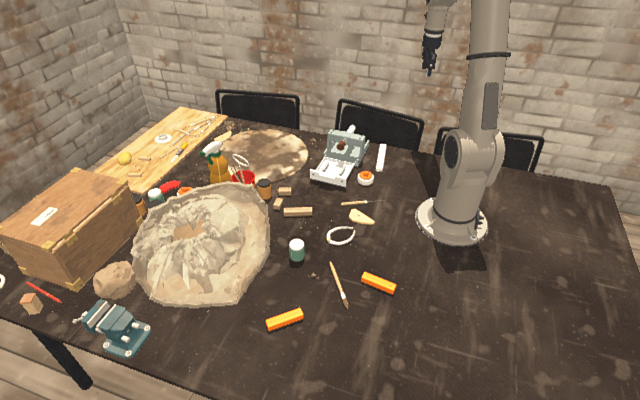

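The top view shows the whole bar at about (328,178) and the halves at (332,149) and (358,147). The tester is around (455,190) with its drawer open to the left, and the knob is at (460,188). The orange look-alikes are at (184,224) and (256,298).

```bash
cat > h.py <<'E'
from station import *
import cv2, numpy as np
def cal(n):
    c=get_calibration(n); return c["mtx"],c["camera_from_world"]
def w2p(n,P):
    K,T=cal(n); P=np.atleast_2d(P); c=P@T[:3,:3].T+T[:3,3]; u=c@K.T; return u[:,:2]/u[:,2:]
def p2z(n,uv,z):  # pixel ray at plane height z
    K,T=cal(n); R=T[:3,:3]; o=-R.T@T[:3,3]
    uv=np.atleast_2d(uv); r=np.c_[uv,np.ones(len(uv))]@np.linalg.inv(K).T@R
    return o+r*((z-o[2])/r[:,2])[:,None]
def cloud(n,d):
    K,T=cal(n); v,u=np.mgrid[:400,:640]; z=d
    c=np.stack([u*z,v*z,z],-1)@np.linalg.inv(K).T
    W=(c-T[:3,3])@T[:3,:3]; W[d==0]=np.nan; return W
E
python3 - <<'E'
from h import *
for n in("top","side"):
    p,d=read_camera(n); W=cloud(n,d); np.save(f"{n}W.npy",W); np.save(f"{n}P.npy",p)
    for th in ("bar_center","drawer","pull_knob","draw_rod","half_a","load_nose","jar_b"):
        for r in outline_of(n,th)[:4]:
            m=r["pixels"]; 
            print(n,th,round(r["p"],2),np.round(r["extent"]),m.sum(),np.round(np.nanmedian(W[m],0),3))
p=np.load("topP.npy")
cv2.imwrite("pics/topz.png",cv2.resize(p[120:240,300:540],None,fx=3.3,fy=3.3,interpolation=cv2.INTER_CUBIC))
p=np.load("sideP.npy")
cv2.imwrite("pics/sidez.png",cv2.resize(p[110:230,250:410],None,fx=4.8,fy=4.8,interpolation=cv2.INTER_CUBIC))
E
```

```text
top bar_center 0.93 [184. 226.  30.  28.] 340 [0.388 0.549 0.02 ]
top bar_center 0.74 [327. 179.  20.  35.] 308 [0.511 0.141 0.021]
top bar_center 0.61 [255. 298.  13.  33.] 359 [0.178 0.35  0.021]
top drawer 0.84 [426. 191.  62.  49.] 2374 [ 0.463 -0.119  0.016]
top pull_knob 0.7 [463. 188.  19.   8.] 133 [ 0.458 -0.21   0.093]
top draw_rod 0.54 [462. 189.  18.  12.] 152 [ 0.458 -0.21   0.092]
top half_a 0.57 [356. 147.   7.  18.] 149 [0.597 0.053 0.021]
top half_a 0.47 [330. 152.  16.  10.] 152 [0.593 0.127 0.02 ]
top jar_b 0.76 [262. 205.  16.  12.] 261 [0.44  0.321 0.055]
top jar_b 0.67 [345. 123.  17.  21.] 343 [0.656 0.085 0.06 ]
side bar_center 0.71 [379. 282.  38.  22.] 363 [0.18  0.358 0.019]
side bar_center 0.68 [295. 211.  26.  10.] 212 [0.508 0.148 0.018]
side bar_center 0.64 [287. 320.  35.  18.] 450 [0.392 0.558 0.019]
side drawer 0.89 [333. 173.  49.  29.] 797 [ 0.463 -0.113  0.019]
side pull_knob 0.54 [297. 250.  17.  23.] 309 [0.44  0.339 0.044]
side draw_rod 0.48 [340. 146.  11.  12.] 49 [ 0.458 -0.195  0.089]
side half_a 0.51 [283. 192.  17.   8.] 90 [0.598 0.059 0.019]
side jar_b 0.76 [264. 188.  13.  18.] 243 [0.657 0.1   0.047]
side jar_b 0.73 [298. 251.  12.  23.] 297 [0.44  0.339 0.044]
```

View pics/topz.png

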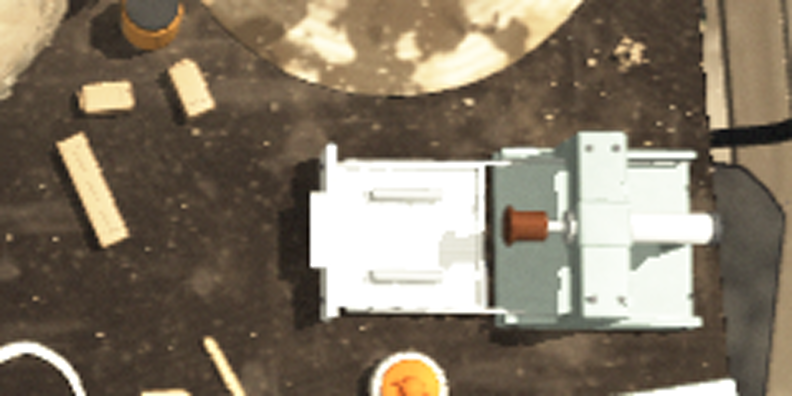

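View pics/sidez.png

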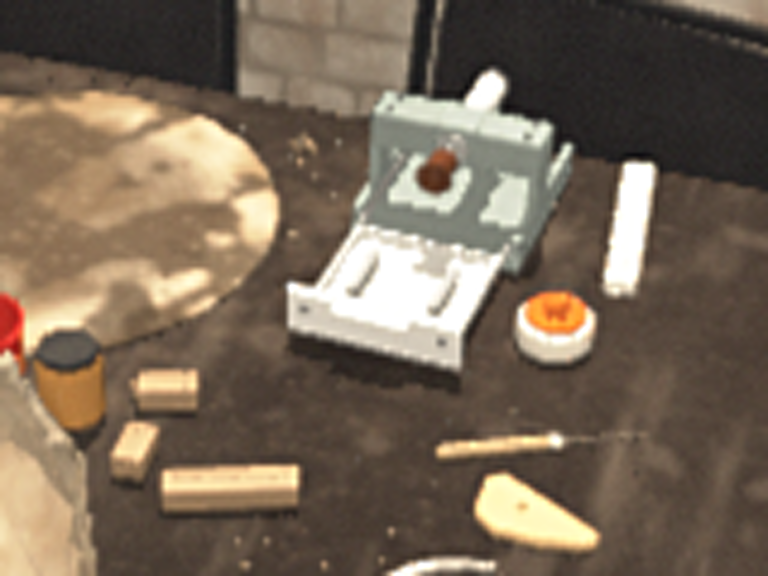

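```bash
python3 - <<'E'
from h import *
p=np.load("topP.npy")
g=p[155:225,390:520]
g=np.clip(g.astype(float)**1.6/255**.6,0,255).astype(np.uint8)
cv2.imwrite("pics/tz2.png",cv2.resize(g,None,fx=6,fy=6,interpolation=cv2.INTER_CUBIC))
W=np.load("topW.npy")
print(np.round(W[160:222:4,394:520:6,2]*1000).astype(int))
# bar
lab=outline_of("top","bar_center")
for r in lab:
    m=r["pixels"].astype(np.uint8)
    if 300<r["extent"][0]<350:
        f,_=cv2.findContours(m,0,2); P=p2z("top",max(f,key=len)[:,0].astype(float),.020)
        print(cv2.minAreaRect((P[:,:2]*1000).astype(np.float32)))
    pp=r
# colour mask
crop=p.astype(int); b,gg,rr=crop[...,0],crop[...,1],crop[...,2]
print(p[178,328],p[178,320],p[165,324],p[190,333],p[178,338])
E
```

```text
[[                   3                    4                   -1
                    -3                    0                    1
                     5                   -2                    0
                     1                    2                    2
                     1                    0                  102
                   101                    6                    1
                     2                    1                   -1]
 [                  -1                   47                    2
                     6                    4                    1
                     7                    3                    2
                    -5                    0                    5
                     5                   78                  104
                   100                   -4                   -1
                     0                    4                    4]
 [                  -3                   51                   -2
                    -1                    1                    0
                     2                    4               
[... 5725 characters left out ...]
           -1]
 [                   4                    2                    1
                     1                   10                   -3
                     0                    2                    2
                     4                   -1                    0
                     2                    0                    1
                     4                   -4                   -1
                     3                    2                    2]]
((511.45538330078125, 140.67291259765625), (100.95950317382812, 25.459978103637695), 21.201393127441406)
[158 211 239] [40 49 59] [176 230 248] [162 217 241] [51 62 76]<stdin>:7: RuntimeWarning: invalid value encountered in cast
```

View pics/tz2.png

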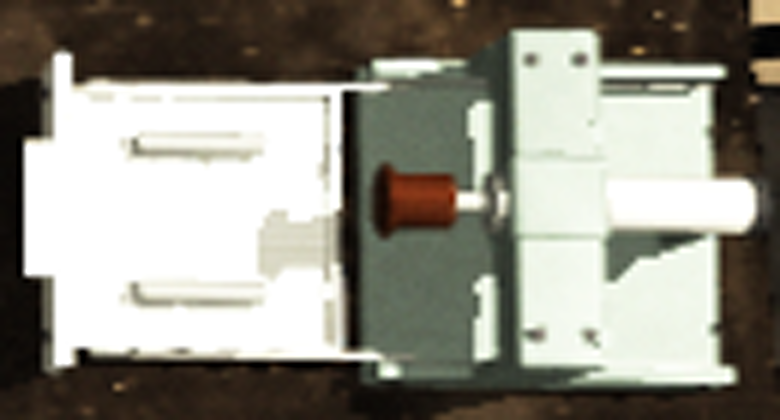

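```bash
python3 - <<'E'
from h import *
def f(X,Y,z): 
    P=p2z("top",[[(X+.5)/6-.5+390,(Y+.5)/6-.5+155]],z)[0]; return P
def show(n,*a):
    for X,Y,z in a: print(n,np.round(f(X,Y,z)[:2]*1000,1))
show("cross",(511,29,.1),(597,29,.1),(606,373,.1),(519,373,.1))
show("crossmid",(513,157,.1),(600,157,.1),(604,237,.1),(515,237,.1))
show("lip",(23,138,.046),(23,276,.046))
show("panel",(52,50,.046),(72,50,.046),(45,370,.046),(72,370,.046))
show("rib",(128,140,.030),(262,140,.030),(128,289,.030),(262,289,.030),(135,152,.03),(135,282,.03))
show("knobrim",(388,164,.082),(388,237,.082),(375,200,.082),(456,200,.082))
show("knobgrip",(430,175,.082),(430,227,.082))
show("tube",(610,181,.092),(750,181,.092),(610,229,.092),(750,229,.092))
E
```

```text
cross [ 532.5 -253.3]
cross [ 531.2 -291. ]
cross [ 378.7 -283.6]
cross [ 379.8 -246.1]
crossmid [ 475.2 -250.1]
crossmid [ 473.9 -288.1]
crossmid [ 438.4 -287.2]
crossmid [ 439.6 -248.5]
lip [500.  -43.2]
lip [435.8 -40.1]
panel [540.9 -58.6]
panel [540.6 -67.8]
panel [392.2 -48. ]
panel [391.8 -60.3]
rib [500.2 -94.2]
rib [ 498.1 -156.5]
rib [430.1 -90.5]
rib [ 428.1 -152.4]
rib [494.4 -97.2]
rib [433.3 -93.9]
knobrim [ 476.7 -200.2]
knobrim [ 443.8 -198.1]
knobrim [ 460.6 -193.4]
knobrim [ 459.4 -229.2]
knobgrip [ 471.1 -218.5]
knobgrip [ 447.7 -216.9]
tube [ 464.3 -294.4]
tube [ 462.2 -355.6]
tube [ 442.9 -292.8]
tube [ 440.9 -353.9]
```

```bash
cat >> h.py <<'E'
TH=np.deg2rad(2.6); O=np.array([np.sin(TH),np.cos(TH)]); A=np.array([np.cos(TH),-np.sin(TH)])
C=np.array([.4562,-.2685])  # crosshead middle
def T(off,across,z): return np.r_[C+off*O+across*A,z]
def overlay(n,p,lines,crop,s,name):
    x0,y0,x1,y1=crop
    g=cv2.resize(p[y0:y1,x0:x1],None,fx=s,fy=s,interpolation=cv2.INTER_CUBIC)
    for L,c in lines:
        q=((w2p(n,np.array(L))-[x0,y0]+.5)*s-.5).round().astype(np.int32); cv2.polylines(g,[q],False,c,1)
    cv2.imwrite(name,g)
def box(x0,x1,y0,y1,z): return [T(x0,y0,z),T(x1,y0,z),T(x1,y1,z),T(x0,y1,z),T(x0,y0,z)]
E
python3 - <<'E'
from h import *
d=.1435
L=[(box(-.02,.02,-.076,.076,.1),(0,0,255)),(box(.02,.02,-.076,.076,.064),(0,0,255)),
(box(d+.085,d+.072,-.032,.032,.046),(255,0,0)),(box(d+.072,d+.072,-.073,.073,.046),(255,0,0)),(box(d+.072,d+.072,-.073,.073,.006),(255,0,0)),
(box(d-.03,d+.03,.033,.037,.03),(0,160,0)),(box(d-.03,d+.03,-.037,-.033,.03),(0,160,0)),
(box(.043,.074,-.0125,.0125,.082),(255,0,255))]
b=np.array([.5115,.1407]);t=np.deg2rad(21.2);u=np.array([np.cos(t),np.sin(t)]);v=np.array([-u[1],u[0]])
B=[np.r_[b+i*.05*u+j*.0125*v,.02] for i,j in((1,1),(1,-1),(-1,-1),(-1,1),(1,1))]
L.append((B,(0,0,255)))
overlay("side",np.load("sideP.npy"),L,(270,115,385,220),7,"pics/ov_side.png")
overlay("top",np.load("topP.npy"),L,(305,150,525,225),3.6,"pics/ov_top.png")
E
```

```text
(no output)
```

View pics/ov_side.png

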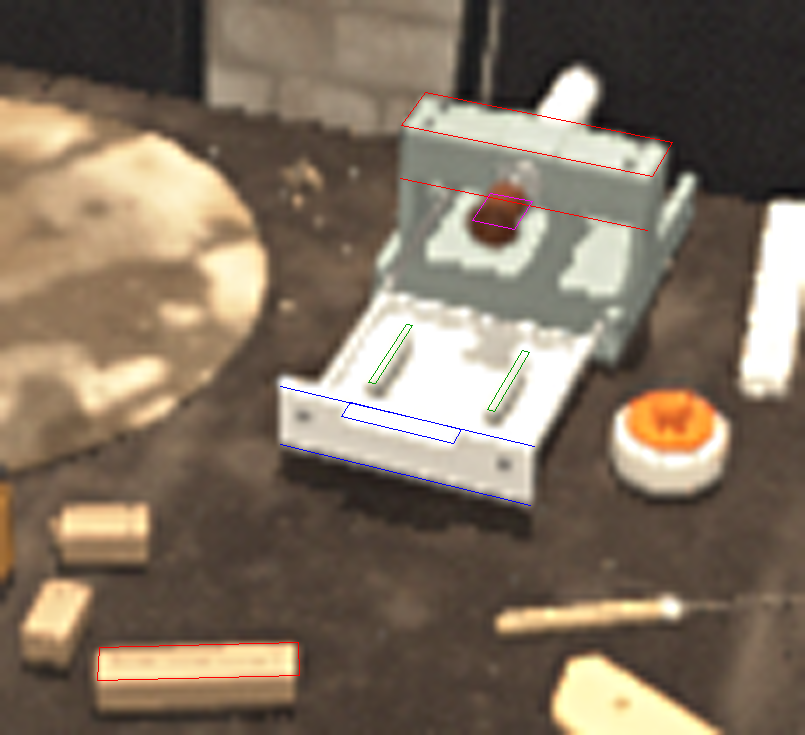

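View pics/ov_top.png

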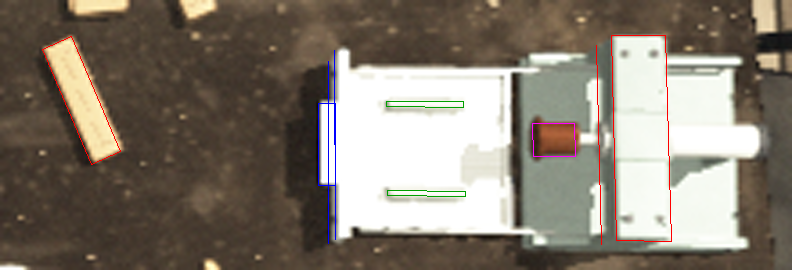

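Request:
apply_moves(
  increments=[85, 40, -25, 0, -2.9, 85, 42, -30, 0, 0, 85, 42, -32, 0, 0, 85, 40, -32, 0, 0, 85, 35, -42, 0, 0, 85, 35, -42, 0, 0, 85, 35, -42, 0, 0, 85, 35, -42, 0, 0, 85, 35, -42, 0, 0, 85, 35, -42, 0, 0, 85, 35, -42, 0, 0, 85, 35, -42, 0, 0],
  squeeze=50,
)

```text
t: 2.45
eef_pos: [0.4707, -0.0456, 0.2319]
tool_rot: [0.004, 0.984, 0.18, 0.003]
contact_force: [0.8, 0.0, -0.6]
gripper_width: 0.999
```

```bash
cat >> h.py <<'E'
from scipy.spatial.transform import Rotation as Rn
def togo(x,y,z,yaw):
    o=get_obs(); q=o["tool_rot"]; R=Rn.from_quat([q[1],q[2],q[3],q[0]]).as_matrix()
    D=np.array([x,y,z])-o["eef_pos"]; ps=np.degrees(np.arctan2(R[1,0],R[0,0]))
    w=(ps-yaw+180)%360-180
    print("t",round(o["t"],2),"pos",np.round(o["eef_pos"]*1e3,1),"yaw",round(ps,2),"tilt",np.round(R[:,2],3),"F",np.round(o["contact_force"],1),"w",round(o["gripper_width"]*85,1),"q7",round(o["q"][6],2))
    print("tool now:",np.round(R.T@D*1e3,1),"roll",round(w,2))
    p=np.radians(yaw); X=np.array([np.cos(p),np.sin(p)]);Y=np.array([np.sin(p),-np.cos(p)])
    print("tool after roll:",np.round([D[:2]@X*1e3,D[:2]@Y*1e3,-D[2]*1e3],1))
E
python3 -c "
from h import *
togo(.5115,.1407,.23,21.2)"
```

```text
t 2.45 pos [470.7 -45.6 231.9] yaw 20.73 tilt [ 0.007 -0.007 -1.   ] F [ 0.8  0.  -0.6] w 84.9 q7 -1.33
tool now: [ 104.1 -159.9    0.8] roll -0.47
tool after roll: [ 105.4 -159.     1.9]
```

Request:
apply_moves(
  increments=[60, 26, -40, 0, -0.4, 60, 26, -40, 0, 0, 60, 26, -40, 20, 0, 60, 20, -30, 30, 0, 60, 5, -8, 30, 0, 60, 2, -1, 30, 0, 60, 0, 0, 20, 0, 60, 0, 0, 0, 0],
)

```text
t: 3.45
eef_pos: [0.5168, 0.1527, 0.1001]
tool_rot: [0.003, 0.982, 0.187, 0.007]
contact_force: [-1.0, -0.7, 0.1]
gripper_width: 0.703
```

```bash
python3 -c "
from h import *
togo(.5115,.1407,.004,21.2)
p,d=read_camera('top');r=[r for r in outline_of('top','bar_center')];print([(np.round(a['extent']),round(a['p'],2)) for a in r])
cv2.imwrite('pics/t1.png',cv2.resize(p[130:230,260:420],None,fx=5,fy=5))
"
```

```text
t 3.45 pos [516.8 152.7 100.1] yaw 21.55 tilt [ 0.014 -0.003 -1.   ] F [-1.  -0.7  0.1] w 59.7 q7 -1.86
tool now: [-10.5   8.4  96. ] roll 0.35
tool after roll: [-9.3  9.3 96.1]
[(array([184., 224.,  29.,  26.]), 0.88), (array([255., 300.,  10.,  38.]), 0.8)]
```

View pics/t1.png

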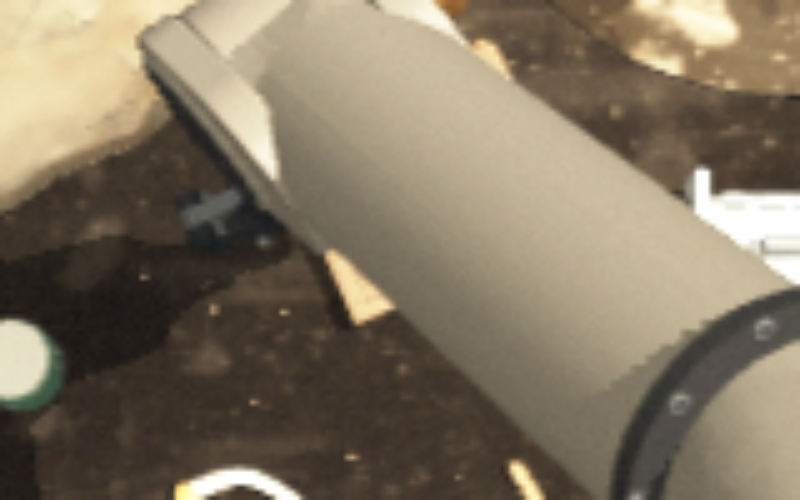

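The bar's near end shows at (360,290) in the zoom, untouched. The gripper is about 13 mm off, so I correct that and descend.

Request:
apply_moves(
  increments=[60, -9, 9, 20, 0.3, 60, 0, 0, 20, 0, 60, 0, 0, 20, 0, 60, 0, 0, 8, 0, 60, 0, 0, 0, 0],
)

```text
t: 4.18
eef_pos: [0.5201, 0.1419, 0.0391]
tool_rot: [0.002, 0.983, 0.183, 0.015]
contact_force: [0.4, 0.1, 1.1]
gripper_width: 0.702
```

```bash
python3 -c "
from h import *
togo(.5115,.1407,.004,21.2)
p,d=read_camera('side')
cv2.imwrite('pics/s2.png',cv2.resize(p[150:240,230:360],None,fx=6,fy=6))
"
```

```text
t 4.17 pos [520.1 141.9  39.1] yaw 21.09 tilt [ 0.03   0.001 -1.   ] F [0.4 0.1 1.1] w 59.7 q7 -1.92
tool now: [-9.4 -2.4 34.8] roll -0.11
tool after roll: [-8.4 -2.  35.1]
```

View pics/s2.png

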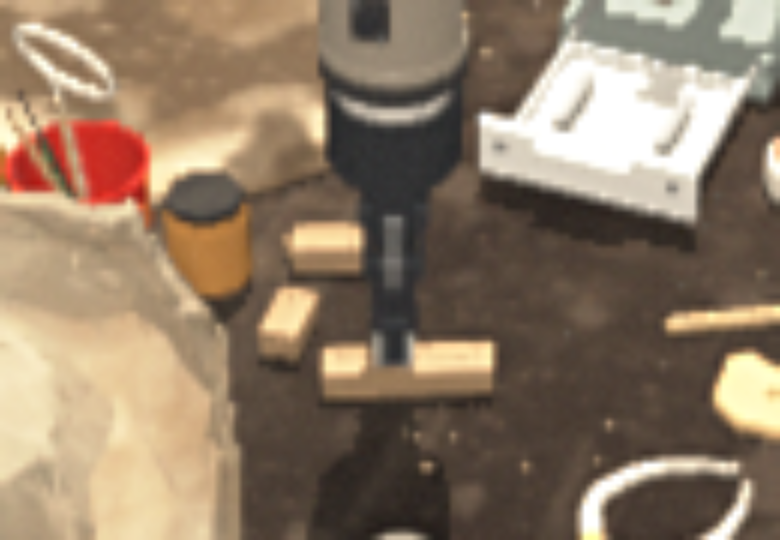

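Request:
apply_moves(
  increments=[60, -9, -2, 17, 0, 60, -1, 0, 14, 0, 60, 0, 0, 0, 0],
)

```text
t: 4.6
eef_pos: [0.5138, 0.1411, 0.01]
tool_rot: [0.002, 0.983, 0.183, 0.018]
contact_force: [0.3, -0.8, 0.3]
gripper_width: 0.708
```

```bash
python3 -c "
from h import *
togo(.5115,.1407,.004,21.2)
"
```

```text
t 4.6 pos [513.8 141.1  10. ] yaw 21.07 tilt [ 0.036  0.003 -0.999] F [ 0.3 -0.8  0.3] w 60.2 q7 -1.96
tool now: [-2.5 -0.6  5.9] roll -0.13
tool after roll: [-2.3 -0.5  6. ]
```

Request:
apply_moves(
  increments=[60, -2.5, -0.5, 5, 0, 15, 0, 0, 0, 0, 15, 0, 0, 0, 0, 15, 0, 0, 0, 0, 15, 0, 0, 0, 0, 15, 0, 0, 0, 0],
)

```text
t: 5.35
eef_pos: [0.5129, 0.1411, 0.0061]
tool_rot: [0.002, 0.983, 0.183, 0.019]
contact_force: [0.2, 0.5, -0.5]
gripper_width: 0.279
```

```bash
python3 -c "
from h import *
togo(.5115,.1407,.004,21.2)
"
```

```text
t 5.35 pos [512.9 141.1   6.1] yaw 21.05 tilt [ 0.039  0.003 -0.999] F [ 0.2  0.5 -0.5] w 23.7 q7 -1.96
tool now: [-1.6 -0.2  2. ] roll -0.15
tool after roll: [-1.5 -0.2  2.1]
```

Request:
apply_moves(
  increments=[15, 0, 0, -15, 0, 15, 0, 0, -30, 0, 15, 0, 0, -40, 0, 15, 0, 0, -40, 0, 15, 0, 0, -10, 0],
)

```text
t: 5.98
eef_pos: [0.5067, 0.1407, 0.1475]
tool_rot: [0.002, 0.983, 0.183, 0.019]
contact_force: [-0.4, -0.6, -1.7]
gripper_width: 0.276
```

```bash
python3 -c "
from h import *
togo(.4635,-.1245,.12,-2.6)
p,d=read_camera('side')
cv2.imwrite('pics/s3.png',cv2.resize(p[110:240,230:400],None,fx=4.5,fy=4.5))
"
```

```text
t 5.97 pos [506.7 140.7 147.5] yaw 21.11 tilt [ 0.037  0.003 -0.999] F [-0.4 -0.6 -1.7] w 23.5 q7 -1.82
tool now: [-136.7  231.6   25. ] roll 23.71
tool after roll: [-31.1 266.9  27.5]
```

View pics/s3.png

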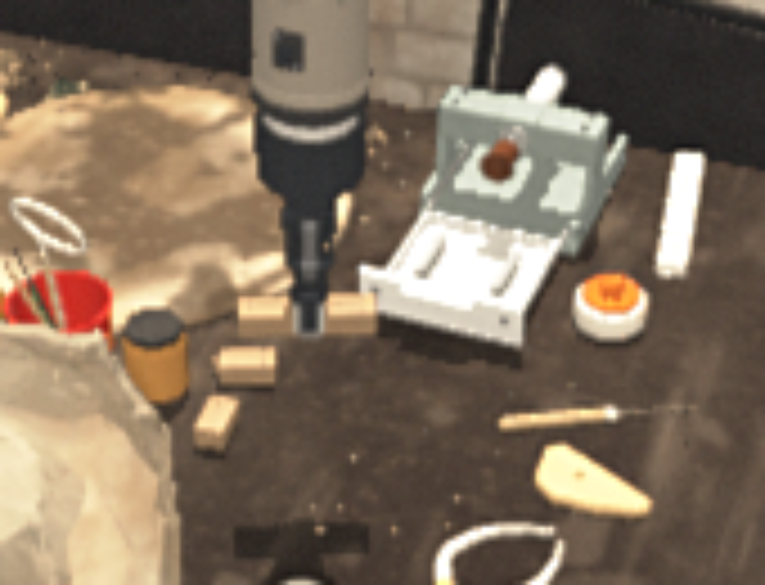

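Request:
apply_moves(
  increments=[15, -20, 35, 0, 6, 15, -15, 40, 0, 6, 15, -10, 40, 0, 6, 15, -5, 40, 0, 5.5, 15, 0, 40, 0, 0, 15, 0, 30, 0, 0, 15, 0, 10, 0, 0, 15, 0, 0, 0, 0],
)

```text
t: 7.02
eef_pos: [0.4795, -0.1087, 0.14]
tool_rot: [-0.003, 1.0, -0.027, 0.013]
contact_force: [0.4, -0.6, -1.2]
gripper_width: 0.278
```

```bash
python3 -c "
from h import *
togo(.465,-.1245,.039,-2.6)
"
```

```text
t 7.03 pos [ 479.5 -108.7  140. ] yaw -3.06 tilt [ 0.027  0.005 -1.   ] F [ 0.4 -0.6 -1.2] w 23.7 q7 -1.64
tool now: [-16.3  17.1 100.5] roll -0.46
tool after roll: [-13.8  16.4 101. ]
```

Request:
apply_moves(
  increments=[15, -16, 16, 10, -0.4, 15, -2, 0, 20, 0, 15, -2, 0, 20, 0, 15, -1, 0, 15, 0, 15, 0, 0, 0, 0],
)

```text
t: 7.65
eef_pos: [0.4605, -0.1154, 0.0722]
tool_rot: [-0.004, 1.0, -0.018, 0.014]
contact_force: [0.3, 0.9, -0.2]
gripper_width: 0.272
```

```bash
python3 -c "
from h import *
togo(.465,-.1245,.038,-2.6)
p,d=read_camera('side')
cv2.imwrite('pics/s4.png',cv2.resize(p[110:190,290:390],None,fx=8,fy=7.5))
p,d=read_camera('top')
cv2.imwrite('pics/t4.png',cv2.resize(p[140:240,370:530],None,fx=5,fy=5))
"
```

```text
t 7.65 pos [ 460.5 -115.4   72.2] yaw -2.03 tilt [ 0.028  0.008 -1.   ] F [ 0.3  0.9 -0.2] w 23.1 q7 -1.65
tool now: [ 3.9  9.2 34.3] roll 0.57
tool after roll: [ 4.9  8.8 34.2]
```

View pics/s4.png

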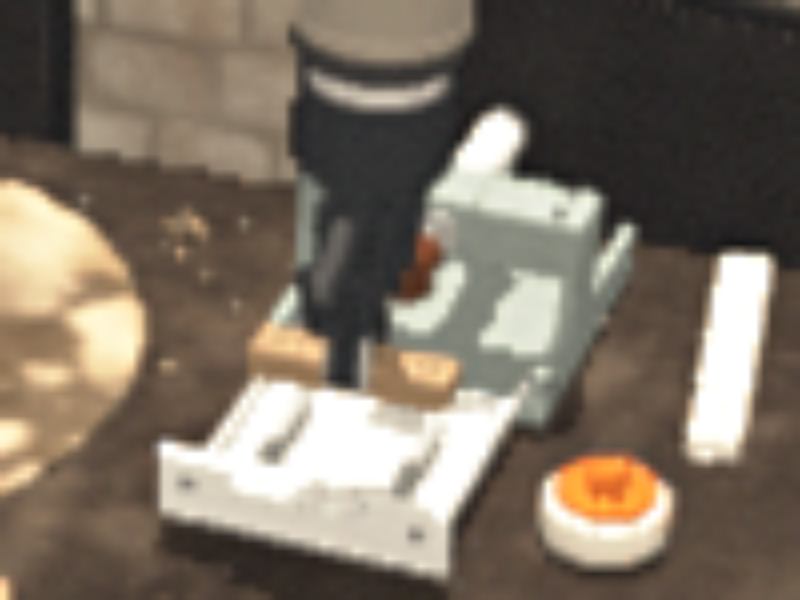

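View pics/t4.png

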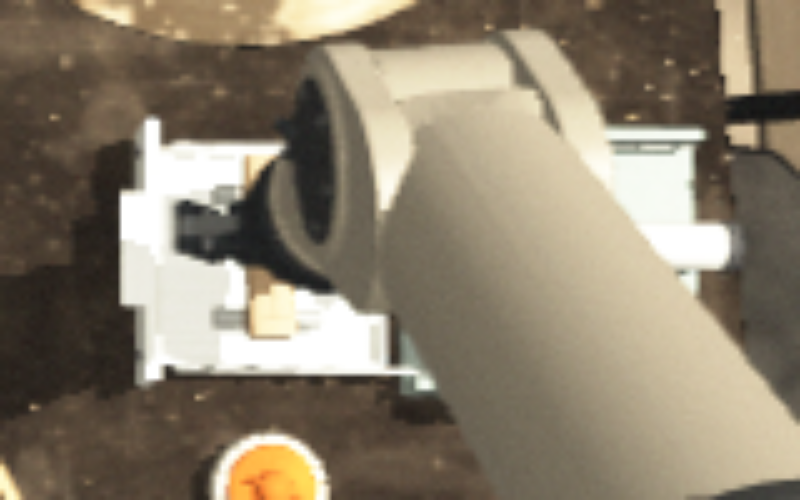

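The bar is held over the drawer and square to the ribs, at (270,160–335) in the top zoom. It still needs about 9 mm across and 34 mm down.

Request:
apply_moves(
  increments=[15, 4, 6, 0, 0.5, 15, 2, 5, 10, 0, 15, 0, 0, 10, 0, 15, 0, 0, 0, 0, 15, 0, 0, 0, 0],
)

```text
t: 8.38
eef_pos: [0.4694, -0.1285, 0.0533]
tool_rot: [-0.004, 1.0, -0.023, 0.016]
contact_force: [0.3, 0.1, -0.5]
gripper_width: 0.278
```

```bash
python3 -c "
from h import *
togo(.465,-.1245,.038,-2.6)
p,d=read_camera('top')
c=p[140:240,370:530]; cv2.imwrite('pics/t5.png',cv2.resize(c,None,fx=5,fy=5))
"
```

```text
t 8.38 pos [ 469.4 -128.5   53.3] yaw -2.65 tilt [ 0.032  0.007 -0.999] F [ 0.3  0.1 -0.5] w 23.6 q7 -1.65
tool now: [-5.1 -3.6 15.2] roll -0.05
tool after roll: [-4.6 -3.8 15.3]
```

View pics/t5.png

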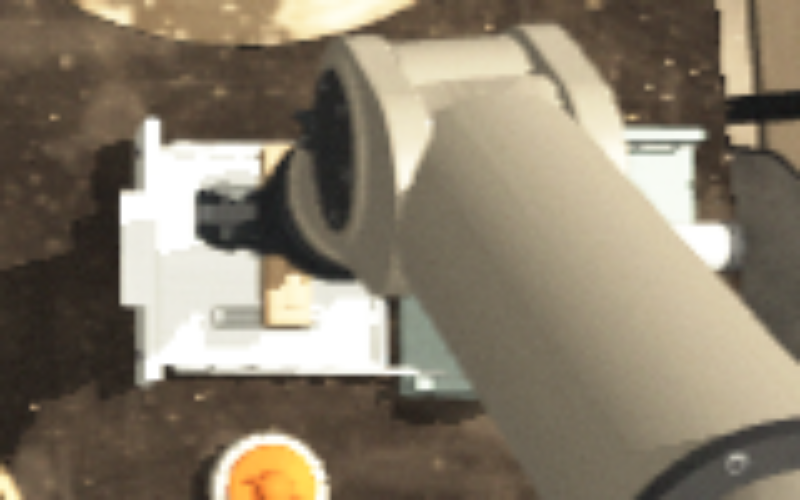

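```bash
python3 -c "
from h import *
f=lambda X,Y,z: np.round(p2z('top',[[(X+.5)/5-.5+370,(Y+.5)/5-.5+140]],z)[0]*1e3,1)
for X,Y in((262,146),(262,326),(312,327)): print(f(X,Y,.067))
print(T(.1435,0,.03))
"
```

```text
[ 518.1 -119.2   67. ]
[ 419.3 -113.7   67. ]
[ 417.9 -140.5   67. ]
[ 0.46270959 -0.12514772  0.03      ]
```

Request:
apply_moves(
  increments=[15, -4, -3, 4, 0, 15, -2, -1, 4, 0, 15, 0, 0, 2, 0, 15, 0, 0, 0, 0],
)

```text
t: 8.93
eef_pos: [0.4634, -0.1234, 0.0427]
tool_rot: [-0.004, 1.0, -0.023, 0.016]
contact_force: [-0.3, -0.3, -1.2]
gripper_width: 0.281
```

```bash
python3 -c "
from h import *
togo(.4644,-.1238,.037,-2.6)
"
```

```text
t 8.93 pos [ 463.4 -123.4   42.7] yaw -2.62 tilt [ 0.033  0.007 -0.999] F [-0.3 -0.3 -1.2] w 23.9 q7 -1.67
tool now: [0.9 0.4 5.7] roll -0.02
tool after roll: [1.1 0.3 5.7]
```

Request:
apply_moves(
  increments=[15, 0, 0, 3, 0, 15, 0, 0, 2, 0, 15, 0, 0, 0, 0],
)

```text
t: 9.3
eef_pos: [0.4639, -0.1235, 0.0375]
tool_rot: [-0.004, 1.0, -0.023, 0.016]
contact_force: [-0.5, -0.7, -0.4]
gripper_width: 0.275
```

```bash
python3 -c "
from h import *
togo(.4644,-.1238,.036,-2.6)
"
```

```text
t 9.3 pos [ 463.9 -123.5   37.5] yaw -2.62 tilt [ 0.033  0.007 -0.999] F [-0.5 -0.7 -0.4] w 23.4 q7 -1.67
tool now: [0.5 0.3 1.5] roll -0.02
tool after roll: [0.6 0.3 1.5]
```

Request:
apply_moves(
  increments=[15, 0, 0, 1.5, 0, 15, 0, 0, 0, 0],
)

```text
t: 9.55
eef_pos: [0.4641, -0.1235, 0.0361]
tool_rot: [-0.004, 1.0, -0.023, 0.017]
contact_force: [0.1, 0.5, 0.4]
gripper_width: 0.279
```

```bash
python3 -c "
from h import *
togo(.4644,-.1238,.036,-2.6)
"
```

```text
t 9.55 pos [ 464.1 -123.5   36.1] yaw -2.62 tilt [ 0.033  0.007 -0.999] F [0.1 0.5 0.4] w 23.7 q7 -1.68
tool now: [0.3 0.2 0.1] roll -0.02
tool after roll: [0.3 0.2 0.1]
```

Request:
apply_moves(
  increments=[15, 0, 0, 0.8, 0, 15, 0, 0, 0, 0],
)

```text
t: 9.8
eef_pos: [0.4641, -0.1236, 0.0361]
tool_rot: [-0.004, 1.0, -0.023, 0.017]
contact_force: [-0.3, 0.5, 1.6]
gripper_width: 0.277
```

```bash
python3 -c "
from h import *
togo(.4644,-.1238,.036,-2.6)
"
```

```text
t 9.8 pos [ 464.1 -123.6   36.1] yaw -2.62 tilt [ 0.033  0.006 -0.999] F [-0.3  0.5  1.6] w 23.6 q7 -1.68
tool now: [0.4 0.2 0.1] roll -0.02
tool after roll: [0.4 0.2 0.1]
```

Request:
apply_moves(
  increments=[32, 0, 0, 0, 0, 45, 0, 0, 0, 0, 50, 0, 0, 0, 0, 50, 0, 0, -8, 0, 50, 0, 0, -20, 0, 50, 0, 0, -35, 0, 50, 0, 0, -40, 0, 50, 0, 0, -30, 0],
)

```text
t: 10.8
eef_pos: [0.4581, -0.1239, 0.1723]
tool_rot: [-0.004, 1.0, -0.022, 0.015]
contact_force: [-0.1, -0.7, -0.5]
gripper_width: 0.586
```

```bash
python3 -c "
from h import *
togo(.4644,-.0,.15,-92.6)
p,d=read_camera('side')
L=[(box(.1435-.0125,.1435+.0125,-.05,.05,.05),(0,0,255))]
overlay('side',p,L,(290,110,390,190),7.5,'pics/s6.png')
p,d=read_camera('top'); np.save('p6.npy',p)
overlay('top',p,[],(370,140,530,240),5,'pics/t6.png')
for n in('top','side'):
  for r in outline_of(n,'bar_center'): print(n,round(r['p'],2),np.round(r['extent']))
"
```

```text
t 10.8 pos [ 458.1 -123.9  172.3] yaw -2.58 tilt [ 0.029  0.008 -1.   ] F [-0.1 -0.7 -0.5] w 49.8 q7 -1.56
tool now: [ 1.000e-01 -1.238e+02  2.350e+01] roll 90.02
tool after roll: [-124.1   -0.7   22.3]
top 0.8 [184. 224.  30.  27.]
top 0.71 [425. 192.  14.  38.]
top 0.69 [255. 297.  12.  40.]
top 0.51 [356. 146.   7.  17.]
side 0.76 [379. 282.  33.  24.]
side 0.68 [284. 318.  34.  21.]
side 0.65 [333. 165.  25.  13.]
```

View pics/s6.png

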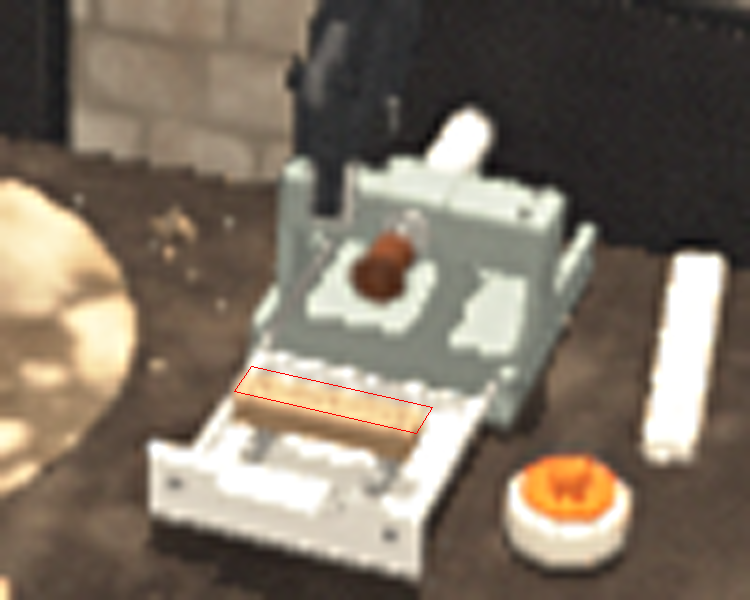

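View pics/t6.png

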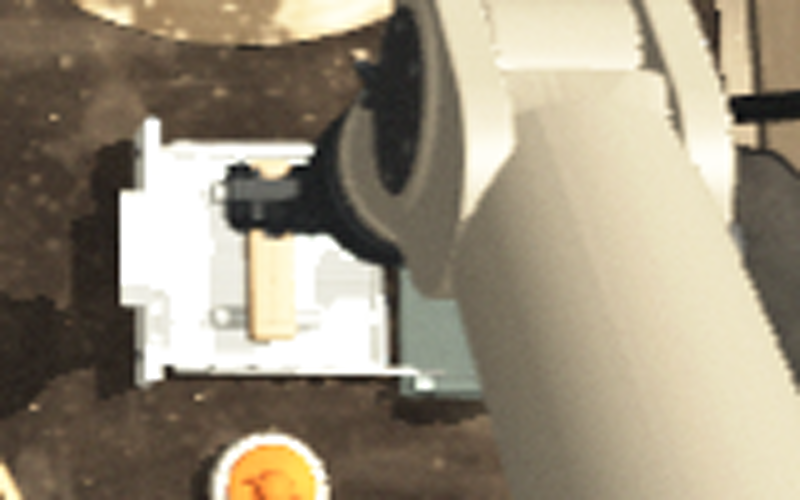

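The bar sits squarely on both ribs, within about 2 mm of the prediction, and the fingers are clear. Next I turn the tool 90° and go in front of the drawer.

Request:
apply_moves(
  increments=[50, 0, -12, 0, -10, 30, 2, -12, 0, -10, 10, 4, -11, 0, -10, 0, 6, -10, 0, -10, 0, 9, -8, 0, -10, 0, 10, -6, 0, -10, 0, 11, -4, 0, -10, 0, 12, -2, 0, -10, 0, 12, 0, 0, -10, 0, 12, 0, 0, 0, 0, 0, 0, 0, 0],
)

```text
t: 12.38
eef_pos: [0.4604, -0.0012, 0.1593]
tool_rot: [-0.004, 0.706, 0.708, 0.006]
contact_force: [-1.1, -0.7, 0.9]
gripper_width: 0.002
```

```bash
python3 -c "
from h import *
togo(.4684,.004,.035,87.4)
"
```

```text
t 12.38 pos [460.4  -1.2 159.3] yaw 90.16 tilt [ 0.003  0.013 -1.   ] F [-1.1 -0.7  0.9] w 0.1 q7 -0.33
tool now: [  3.6   7.6 124.4] roll 2.76
tool after roll: [  5.6   7.8 124.3]
```

Request:
apply_moves(
  increments=[0, 5, 6, 15, 2.6, 0, 2, 2, 25, 0, 0, 0, 0, 25, 0, 0, 0, 0, 25, 0, 0, 0, 0, 15, 0, 0, 0, 0, 5, 0, 0, 0, 0, 0, 0],
)

```text
t: 13.25
eef_pos: [0.4688, 0.0041, 0.0455]
tool_rot: [-0.003, 0.729, 0.685, 0.004]
contact_force: [0.1, 1.0, -0.4]
gripper_width: -0.003
```

```bash
python3 -c "
from h import *
togo(.4684,.004,.035,87.4)
"
```

```text
t 13.25 pos [468.8   4.1  45.5] yaw 86.42 tilt [ 0.002  0.01  -1.   ] F [ 0.1  1.  -0.4] w -0.3 q7 -0.58
tool now: [-0.2 -0.4 10.5] roll -0.98
tool after roll: [-0.1 -0.4 10.5]
```

Request:
apply_moves(
  increments=[0, -5, 0, 6, -0.9, 0, -10, 0, 4, 0, 0, -8, 0, 0, 0, 0, -5, 0, 0, 0, 0, -4, 0, 0, 0, 0, -4, 0, 0, 0, 0, -4, 0, 0, 0, 0, -5, 0, 0, 0, 0, -6, 0, 0, 0],
)

```text
t: 14.38
eef_pos: [0.4676, -0.0495, 0.0361]
tool_rot: [-0.002, 0.723, 0.691, 0.006]
contact_force: [-0.5, 1.7, 1.5]
gripper_width: 0.001
```

```bash
python3 -c "
from h import *
togo(.4605,-.1726,.035,87.4)
p,d=read_camera('side')
overlay('side',p,[],(290,110,390,190),7.5,'pics/s7.png')
"
```

```text
t 14.38 pos [467.6 -49.5  36.1] yaw 87.38 tilt [ 0.006  0.011 -1.   ] F [-0.5  1.7  1.5] w 0.1 q7 -0.47
tool now: [-123.3   -1.5   -0.3] roll -0.02
tool after roll: [-123.3   -1.5    1.1]
```

View pics/s7.png

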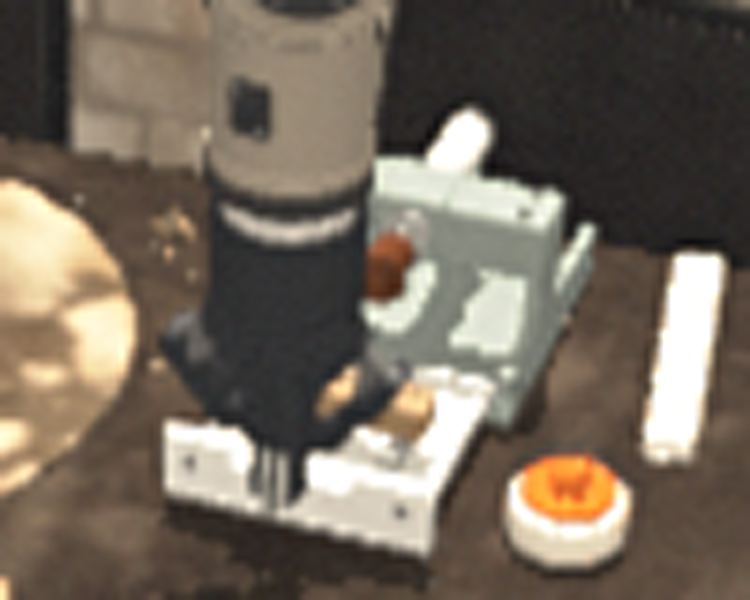

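Request:
apply_moves(
  increments=[0, -8, 0, 0, 0, 0, -10, 0, 0, 0, 0, -12, 0, 0, 0, 0, -12, 0, 0, 0, 0, -12, 0, 0, 0, 0, -12, 0, 0, 0, 0, -10, 0, 0, 0, 0, -8, 0, 0, 0, 0, -6, 0, 0, 0, 0, -5, 0, 0, 0, 0, -4, 0, 0, 0, 0, -3, 0, 0, 0],
)

```text
t: 15.92
eef_pos: [0.4629, -0.16, 0.0352]
tool_rot: [-0.001, 0.724, 0.69, 0.006]
contact_force: [0.3, 1.8, 0.3]
gripper_width: -0.002
```

```bash
python3 -c "
from h import *
togo(.4605,-.1726,.035,87.4)
p,d=read_camera('side')
overlay('side',p,[],(290,110,390,190),7.5,'pics/s8.png')
"
```

```text
t 15.93 pos [ 462.9 -160.    35.2] yaw 87.29 tilt [ 0.007  0.01  -1.   ] F [0.3 1.8 0.3] w -0.1 q7 -0.23
tool now: [-12.7  -1.8   0. ] roll -0.11
tool after roll: [-12.7  -1.8   0.2]
```

View pics/s8.png

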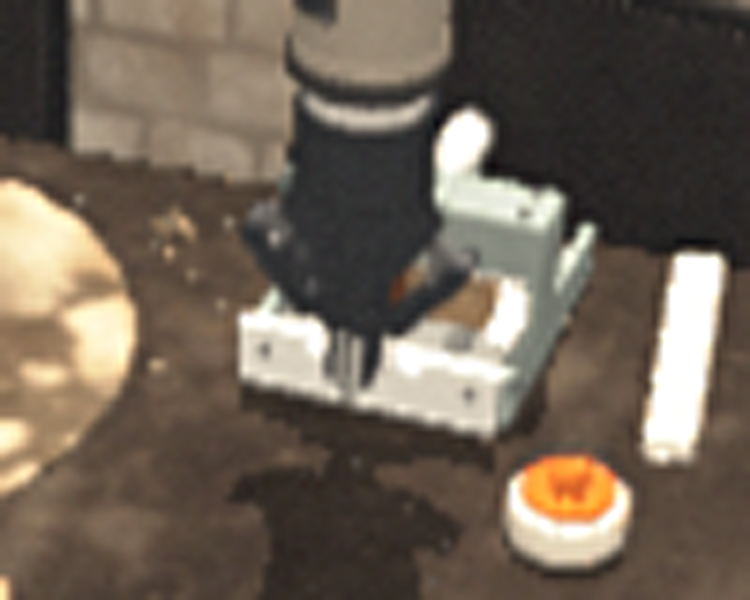

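Request:
apply_moves(
  increments=[0, -3, 0, 0, 0, 0, -3, 0, 0, 0, 0, -3, 0, 0, 0],
)

```text
t: 16.35
eef_pos: [0.4624, -0.1694, 0.035]
tool_rot: [-0.001, 0.723, 0.69, 0.006]
contact_force: [-0.2, 1.6, 0.5]
gripper_width: -0.004
```

```bash
python3 -c "
from h import *
togo(.4605,-.1726,.035,87.4)
"
```

```text
t 16.35 pos [ 462.4 -169.4   35. ] yaw 87.32 tilt [ 0.007  0.01  -1.   ] F [-0.2  1.6  0.5] w -0.4 q7 -0.21
tool now: [-3.3 -1.8 -0. ] roll -0.08
tool after roll: [-3.3 -1.8  0. ]
```

Request:
apply_moves(
  increments=[0, -2, 0, 0, 0, 0, -2, 0, 0, 0, 0, -2, 0, 0, 0],
)

```text
t: 16.73
eef_pos: [0.4623, -0.1716, 0.035]
tool_rot: [-0.003, 0.723, 0.691, 0.008]
contact_force: [-0.3, 7.9, 4.8]
gripper_width: 0.003
```

```bash
python3 -c "
from h import *
togo(.4605,-.1726,.035,87.4)
"
```

```text
t 16.73 pos [ 462.3 -171.6   35. ] yaw 87.47 tilt [ 0.007  0.015 -1.   ] F [-0.3  7.9  4.8] w 0.2 q7 -0.19
tool now: [-1.1 -1.8 -0. ] roll 0.07
tool after roll: [-1.1 -1.8  0. ]
```

Request:
apply_moves(
  increments=[0, -3, 0, 0, 0, 0, -3, 0, 0, 0],
)

```text
t: 16.98
eef_pos: [0.4623, -0.1716, 0.0351]
tool_rot: [-0.005, 0.721, 0.693, 0.01]
contact_force: [-0.9, 10.1, 5.7]
gripper_width: -0.0
```

```bash
python3 -c "
from h import *
togo(.4605,-.1726,.035,87.4)
"
```

```text
t 16.98 pos [ 462.3 -171.6   35.1] yaw 87.76 tilt [ 0.007  0.021 -1.   ] F [-0.9 10.1  5.7] w -0.0 q7 -0.18
tool now: [-1.1 -1.7  0. ] roll 0.36
tool after roll: [-1.1 -1.7  0.1]
```

Fully shut: 10 N with no further motion, about 1 mm from the predicted stop. I back off and look.

Request:
apply_moves(
  increments=[0, 6, 0, 0, 0, 0, 25, 0, 0, 0, 0, 30, 0, -10, 0, 30, 20, 0, -40, 0, 60, 0, 0, -40, 0, 60, 0, 0, -40, 0, 60, 0, 0, -30, 0, 60, 0, 0, 0, 0],
)

```text
t: 17.98
eef_pos: [0.4629, -0.0939, 0.2004]
tool_rot: [-0.005, 0.722, 0.692, 0.007]
contact_force: [-0.3, 0.1, -0.6]
gripper_width: 0.7
```

```bash
python3 -c "
from h import *
togo(*(T(.056,0,.063)),87.4)
L=[(box(-.02,.02,-.076,.076,.1),(0,0,255)),(box(.043,.069,-.0125,.0125,.082),(255,0,255)),(box(.085,.085,-.032,.032,.046),(255,0,0)),(box(-.0125,.0125,-.05,.05,.05),(0,160,0))]
p,d=read_camera('side')
overlay('side',p,L,(290,110,390,190),7.5,'pics/s9.png')
p,d=read_camera('top');overlay('top',p,L,(370,140,530,240),5,'pics/t9.png')
"
```

```text
t 17.98 pos [462.9 -93.9 200.4] yaw 87.6 tilt [ 0.003  0.017 -1.   ] F [-0.3  0.1 -0.6] w 59.5 q7 -0.13
tool now: [-121.1    0.5  135.4] roll 0.2
tool after roll: [-118.7    1.2  137.4]
```

View pics/s9.png

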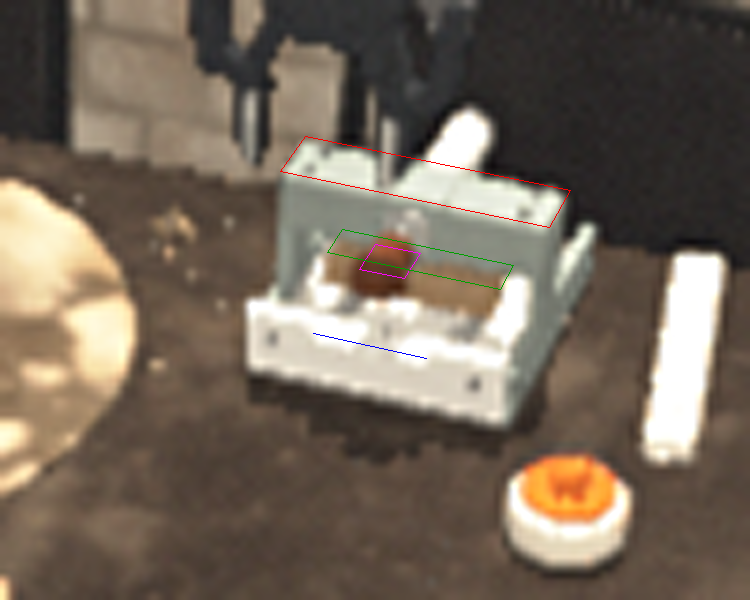

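View pics/t9.png

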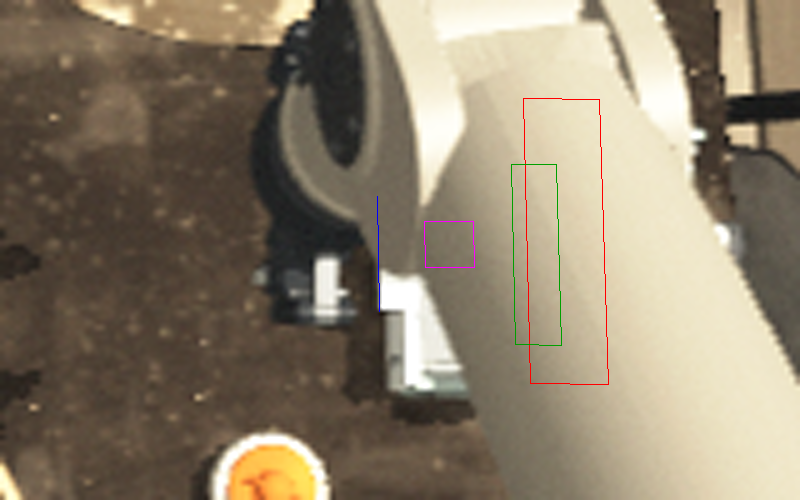

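Request:
apply_moves(
  increments=[60, -30, 0, 0, 0, 60, -35, 1, 5, 0, 60, -30, 0, 10, 0, 60, -18, 0, 15, 0, 60, -5, 0, 15, 0, 60, 0, 0, 5, 0, 60, 0, 0, 0, 0],
)

```text
t: 18.95
eef_pos: [0.4525, -0.2101, 0.1356]
tool_rot: [-0.014, 0.72, 0.694, 0.003]
contact_force: [0.9, 0.2, 0.5]
gripper_width: 0.701
```

```bash
python3 -c "
from h import *
togo(.4595,-.2133,.063,87.4)
"
```

```text
t 18.95 pos [ 452.5 -210.1  135.6] yaw 87.87 tilt [-0.014  0.024 -1.   ] F [0.9 0.2 0.5] w 59.6 q7 0.04
tool now: [-4.7  8.2 72.4] roll 0.47
tool after roll: [-2.9  7.2 72.6]
```

Request:
apply_moves(
  increments=[60, -3, 5, 4, 0.4, 60, -1, 2, 15, 0, 60, 0, 0, 15, 0, 60, 0, 0, 10, 0, 60, 0, 0, 0, 0],
)

```text
t: 19.58
eef_pos: [0.4601, -0.2118, 0.0889]
tool_rot: [-0.013, 0.722, 0.692, 0.004]
contact_force: [-0.4, 0.4, -0.4]
gripper_width: 0.704
```

```bash
python3 -c "
from h import *
togo(.4595,-.2133,.063,87.4)
p,d=read_camera('side')
overlay('side',p,[],(290,110,390,190),7.5,'pics/s10.png')
"
```

```text
t 19.57 pos [ 460.1 -211.8   88.9] yaw 87.61 tilt [-0.013  0.024 -1.   ] F [-0.4  0.4 -0.4] w 59.9 q7 -0.01
tool now: [-2.2 -0.1 25.8] roll 0.21
tool after roll: [-1.6 -0.5 25.9]
```

View pics/s10.png

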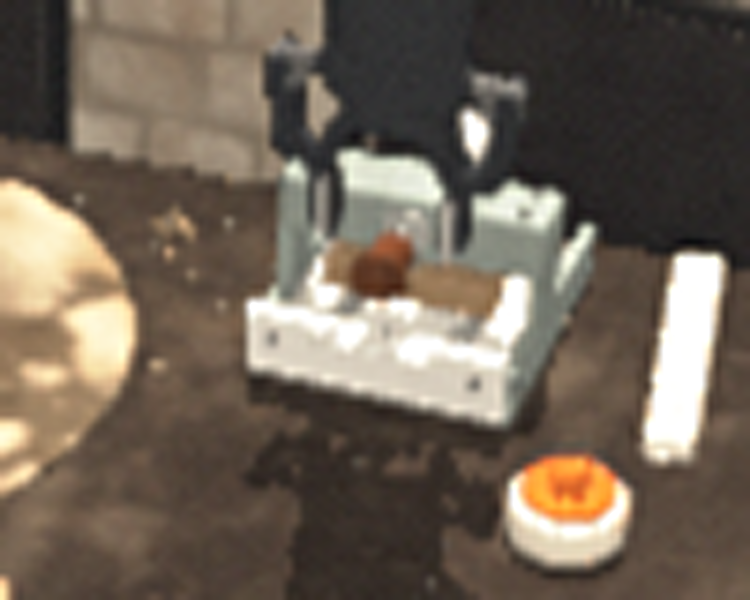

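Request:
apply_moves(
  increments=[60, -1, 0, 10, 0, 60, -0.5, 0, 10, 0, 60, 0, 0, 5, 0, 60, 0, 0, 0, 0],
)

```text
t: 20.12
eef_pos: [0.4603, -0.2132, 0.063]
tool_rot: [-0.012, 0.722, 0.692, 0.004]
contact_force: [0.6, 0.1, 0.7]
gripper_width: 0.702
```

```bash
python3 -c "
from h import *
togo(.4595,-.2133,.063,87.4)
"
```

```text
t 20.12 pos [ 460.3 -213.2   63. ] yaw 87.58 tilt [-0.011  0.023 -1.   ] F [0.6 0.1 0.7] w 59.7 q7 -0.04
tool now: [-0.2 -0.8 -0. ] roll 0.18
tool after roll: [-0.2 -0.8 -0. ]
```

Close on the knob, with a firm squeeze.

Request:
apply_moves(
  increments=[10, 0, 0, 0, 0, 10, 0, 0, 0, 0, 10, 0, 0, 0, 0, 10, 0, 0, 0, 0, 10, 0, 0, 0, 0],
  squeeze=80,
)

```text
t: 20.75
eef_pos: [0.4602, -0.2132, 0.0636]
tool_rot: [-0.012, 0.722, 0.692, 0.004]
contact_force: [-0.3, -0.4, -1.5]
gripper_width: 0.268
```

```bash
python3 -c "
from h import *
togo(.4595,-.2133,.063,87.4)
p,d=read_camera('side')
overlay('side',p,[],(290,110,390,190),7.5,'pics/s11.png')
"
```

```text
t 20.75 pos [ 460.2 -213.2   63.6] yaw 87.57 tilt [-0.011  0.023 -1.   ] F [-0.3 -0.4 -1.5] w 22.8 q7 -0.04
tool now: [-0.1 -0.7  0.6] roll 0.17
tool after roll: [-0.1 -0.7  0.6]
```

View pics/s11.png

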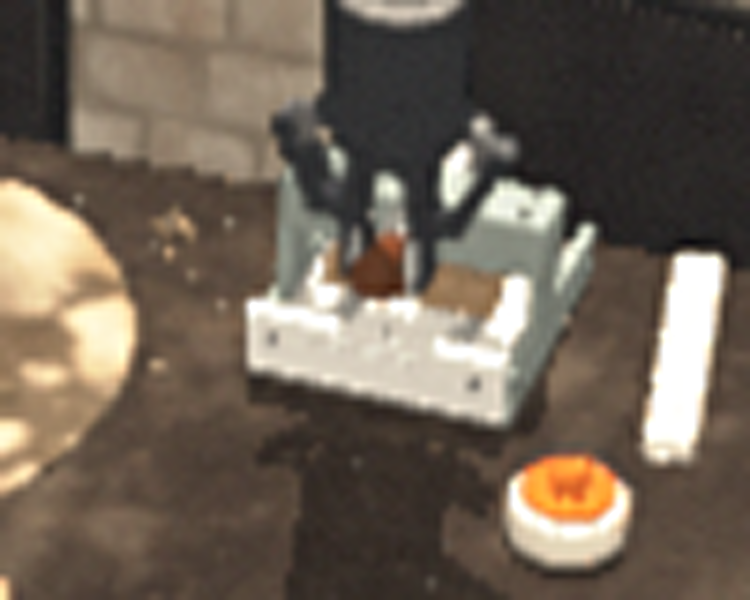

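Request:
apply_moves(
  increments=[10, 4, 0, 0, 0, 10, 5, 0, 0, 0, 10, 5, 0, 0, 0, 10, 5, 0, 0, 0, 10, 5, 0, 0, 0],
)

```text
t: 21.42
eef_pos: [0.4611, -0.1937, 0.0637]
tool_rot: [-0.01, 0.723, 0.691, 0.002]
contact_force: [0.1, -8.2, -5.0]
gripper_width: 0.267
```

```bash
python3 -c "
from h import *
togo(.462,-.1732,.063,87.4)
"
```

```text
t 21.43 pos [ 461.1 -193.7   63.7] yaw 87.38 tilt [-0.01   0.017 -1.   ] F [ 0.1 -8.2 -5. ] w 22.7 q7 -0.09
tool now: [20.5 -0.   1. ] roll -0.02
tool after roll: [20.5 -0.   0.7]
```

Request:
apply_moves(
  increments=[10, 5, 0, 0, 0, 10, 5, 0, 0, 0, 10, 4, 0, 0, 0, 10, 3, 0, 0, 0, 10, 1, 0, 0, 0],
)

```text
t: 22.05
eef_pos: [0.4615, -0.1857, 0.0637]
tool_rot: [-0.005, 0.725, 0.689, -0.002]
contact_force: [1.2, -10.1, -3.4]
gripper_width: 0.264
```

```bash
python3 -c "
from h import *
togo(.462,-.1732,.063,87.4)
p,d=read_camera('side')
overlay('side',p,[],(310,120,370,170),12,'pics/s12.png')
p,d=read_camera('top')
overlay('top',p,[],(370,140,530,240),5,'pics/t12.png')
"
```

```text
t 22.05 pos [ 461.5 -185.7   63.7] yaw 87.14 tilt [-0.01   0.004 -1.   ] F [  1.2 -10.1  -3.4] w 22.5 q7 -0.13
tool now: [12.5 -0.1  0.7] roll -0.26
tool after roll: [12.5 -0.1  0.7]
```

View pics/s12.png

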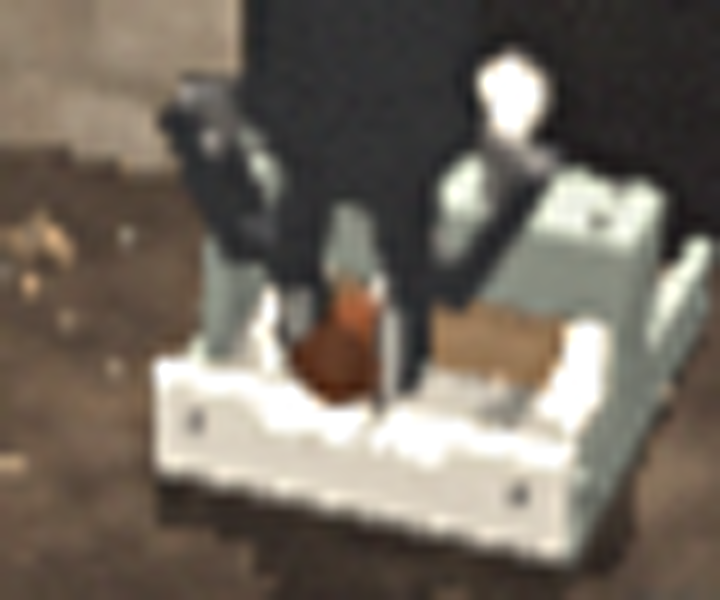

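View pics/t12.png

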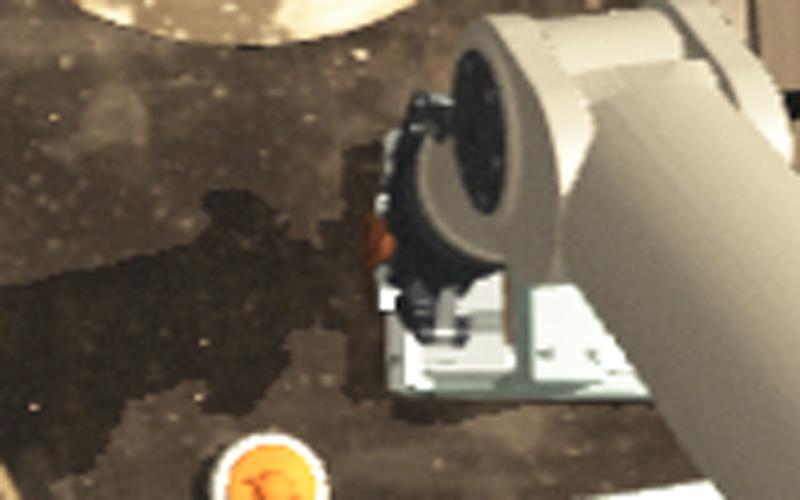

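Request:
apply_moves(
  increments=[10, 7, 0, 0, 0.2, 10, 7, 0, 0, 0, 10, 6, 0, 0, 0],
)

```text
t: 22.52
eef_pos: [0.462, -0.1746, 0.0637]
tool_rot: [-0.001, 0.727, 0.687, -0.006]
contact_force: [1.0, -13.8, -5.7]
gripper_width: 0.268
```

```bash
python3 -c "
from h import *
togo(.462,-.1732,.063,87.4)
"
```

```text
t 22.52 pos [ 462.  -174.6   63.7] yaw 86.78 tilt [-0.01  -0.008 -1.   ] F [  1.  -13.8  -5.7] w 22.8 q7 -0.17
tool now: [ 1.5 -0.1  0.6] roll -0.62
tool after roll: [ 1.4 -0.1  0.7]
```

Request:
apply_moves(
  increments=[10, 7, 0, 0, 0.3],
)

```text
t: 22.65
eef_pos: [0.4621, -0.1712, 0.0636]
tool_rot: [0.001, 0.729, 0.685, -0.008]
contact_force: [0.8, -15.3, -5.1]
gripper_width: 0.27
```

```bash
cat > ck.py <<'E'
from h import *
def ck():
    o=get_obs(); q=o["tool_rot"]; R=Rn.from_quat([q[1],q[2],q[3],q[0]]).as_matrix()
    g=o["eef_pos"]-.019*R[:,2]; g0=np.array([.4602+.011*.019,-.2132-.023*.019])
    print("ext",round((g[:2]-g0)@O*1e3,2),"t",o["t"],"vel",np.abs(o["joint_vel"]).max().round(4)); return o
E
python3 -c "
from ck import *
togo(.462,-.1732,.063,87.4); ck()
p,d=read_camera('side');ck();ck()
overlay('side',p,[],(310,120,370,170),12,'pics/s13.png')
p,d=read_camera('top');ck()
L=[(box(.114,.0835,-.0165,.0165,.082),(255,0,0))]
overlay('top',p,L,(420,160,500,220),9.5,'pics/t13.png')
"
```

```text
t 22.65 pos [ 462.1 -171.2   63.6] yaw 86.44 tilt [-0.01  -0.012 -1.   ] F [  0.8 -15.3  -5.1] w 23.0 q7 -0.19
tool now: [-2.   0.   0.7] roll -0.96
tool after roll: [-2.  -0.   0.6]
ext 42.68 t 22.65 vel 0.1494
ext 43.38 t 22.7 vel 0.025
ext 43.38 t 22.7 vel 0.025
ext 43.22 t 22.75 vel 0.01
```

View pics/t13.png

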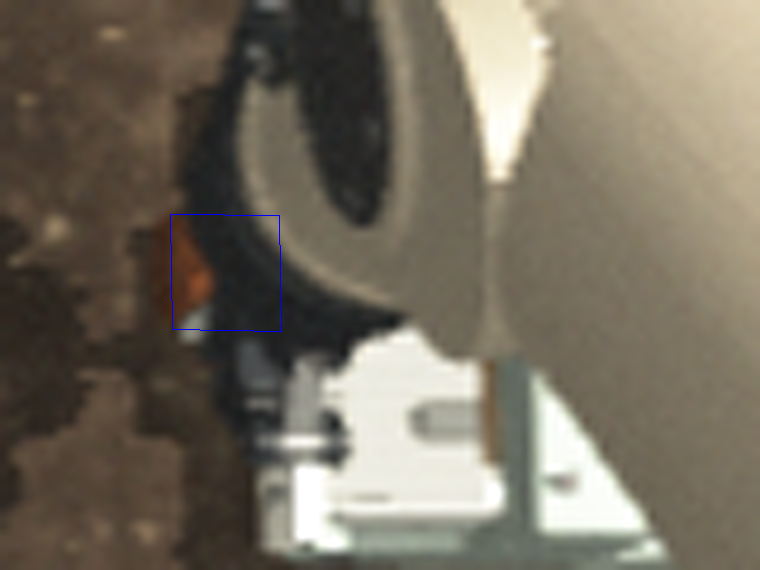

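View pics/s13.png

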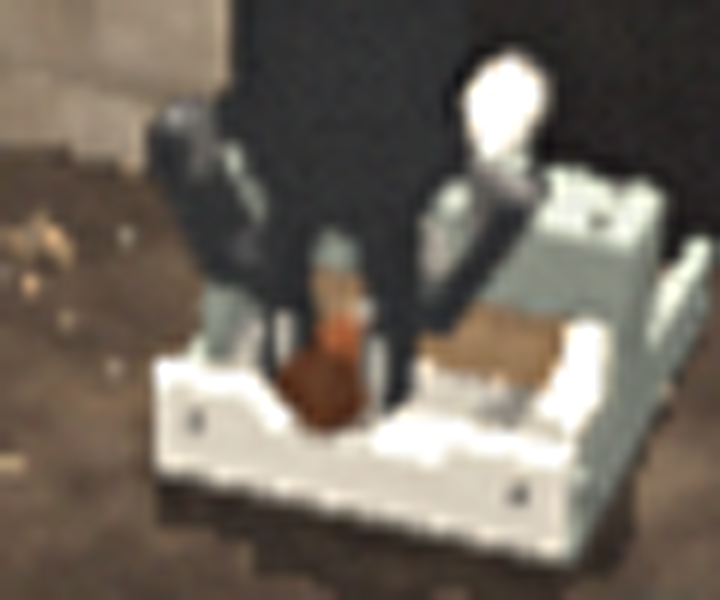

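It settles at about 43.2 mm by the kinematics, and the rim in the picture sits about 3 mm past the 40 mm box. I ease it back slightly.

Request:
apply_moves(
  increments=[10, 1.2, 0, 0, 0],
)

```text
t: 22.88
eef_pos: [0.462, -0.1727, 0.0636]
tool_rot: [0.002, 0.729, 0.685, -0.009]
contact_force: [1.8, -13.3, -5.9]
gripper_width: 0.265
```

```bash
python3 -c "
from ck import *
ck()
p,d=read_camera('top');ck()
for i in range(3): read_camera('top')
togo(.462,-.1732,.063,87.4); ck()
"
```

```text
ext 41.25 t 22.875 vel 0.0363
ext 41.07 t 22.925 vel 0.0042
t 23.07 pos [ 462.1 -172.9   63.7] yaw 86.47 tilt [-0.01  -0.016 -1.   ] F [  1.3 -14.4  -5. ] w 22.5 q7 -0.19
tool now: [-0.3 -0.   0.7] roll -0.93
tool after roll: [-0.3 -0.   0.7]
ext 41.06 t 23.075 vel 0.0027
```

```bash
python3 -c "
from ck import *
p,d=read_camera('top')
L=[(box(.115,.115,-.0165,.0165,.082),(255,0,0))]
overlay('top',p,[],(420,160,500,220),9.5,'pics/t14.png')
# brown pixel edge, now vs rest
p0=np.load('topP.npy')
for nm,q in(('rest',p0),('now',p)):
    b=q.astype(int); m=((b[...,2]>1.6*b[...,0])&(b[...,2]>60)&(b[...,2]-b[...,1]>35)); m[:175]=0;m[205:]=0;m[:,:425]=0;m[:,475:]=0
    v,u=np.nonzero(m)
    print(nm,u.min(),u.max(),v.min(),v.max(),[(int(r),int(u[v==r].min())) for r in np.unique(v)])
    for uu in (u.min()-.5,): print(np.round((p2z('top',[[uu,188.5]],.082)[0][:2]-C)@O*1e3,1))
print(q[183:197:2,430:450,2])
p,d=read_camera('side')
overlay('side',p,[(box(.074+.041,.074+.041,-.0165,.0165,.082),(255,0,0)),([T(.115,0,.0985),T(.115,0,.0655)],(255,0,0))],(310,120,370,170),12,'pics/s14.png')
ck()
"
```

```text
rest 454 465 183 192 [(183, 454), (184, 454), (185, 454), (186, 455), (187, 455), (188, 455), (189, 455), (190, 455), (191, 455), (192, 455)]
71.5
now 439 442 186 191 [(186, 439), (187, 440), (188, 440), (189, 441), (190, 441), (191, 440)]
111.4
[[ 77  82  86  87  94 100  96  81  72  80  57  36  28  31  25  46  45  70
  102 137]
 [ 74  79  94  75  54  49  55  63  65  81  84  49  34  32  35  32  46  43
   55  97]
 [ 75  76  85  95  67  57  62  64  61  85  94  88  48  34  35  33  28  38
   43  43]
 [ 74  81  88  90  70  56  58  61  62  75  86 130 111  56  33  29  33  34
   35  37]
 [ 69  83  97 101  73  52  58  65  62  80  87 107  75  37  31  31  35  34
   30  34]
 [ 79  80  85  89  68  55  57  65  71  71  81 119  80  33  30  35  36  33
   33  29]
 [ 81  65  49  54  51  53  59  62  60  66 116 115  67  32  31  39  43  42
   32  32]]
ext 41.07 t 23.175 vel 0.002
```

View pics/s14.png

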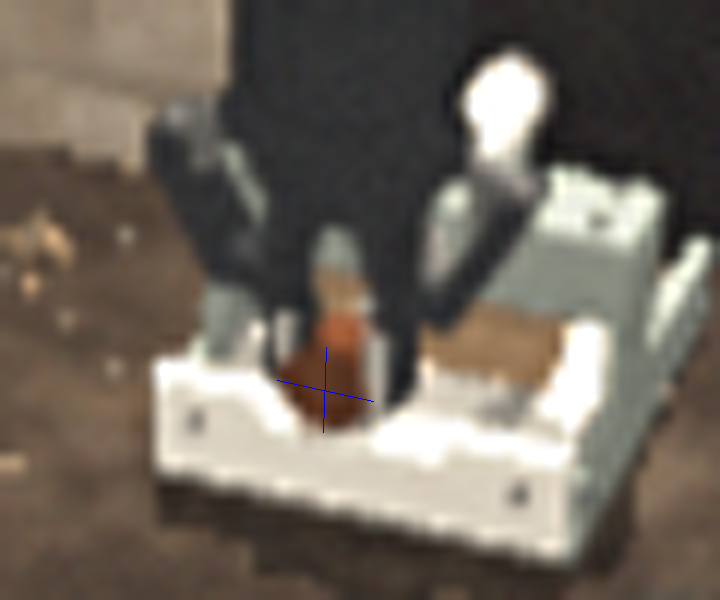

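View pics/t14.png

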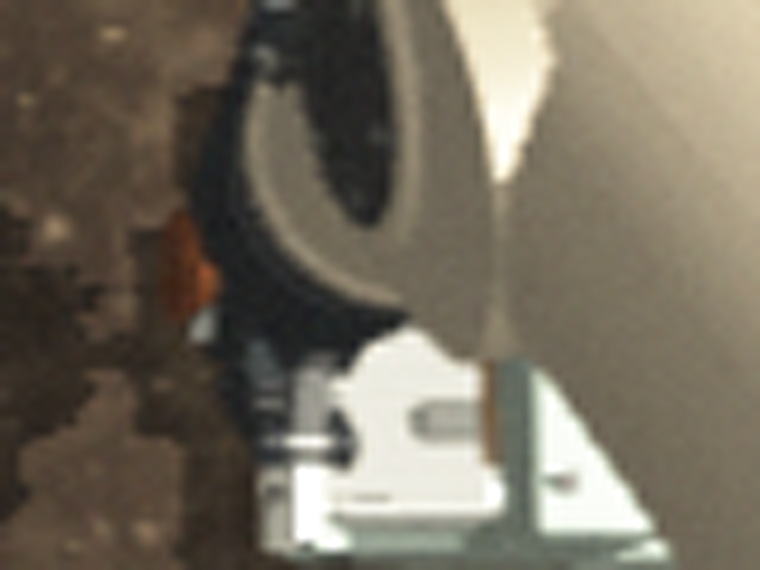

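Kinematics and vision agree at 40–41 mm and the hold is steady, so I hand in.

```bash
python3 -c "
from ck import *
ck(); print(get_obs()['gripper_width']); hand_in()
"
```

```text
ext 41.07 t 23.175 vel 0.002
0.2657690302497114
the job is handed in; nothing more can be done
```

I did the proof test and handed it in at 23.2 s, with the gripper still holding the knob and the rod at about the 40 mm mark.

- **Bar:** I laid it flat across the middle of the two ribs and let go of it. The camera overlays put it within about 2 mm of the intended position.
- **Drawer:** I pushed it until it stopped moving under 10 N, about 1 mm from where I expected the stop. After I backed off, the picture showed the bar still under the crosshead.
- **Rod:** I pulled to the mark and it briefly reached about 43.4 mm, within the 10 mm overshoot limit, before I eased it back. At hand-in it was steady at 41.1 mm by the arm's readings. The top picture gave about 40 mm, give or take 2, and the pull was about 14 N.
- **Not checked directly:** The gripper hid the broad band, so I judged the mark from the knob's travel and the pull force. I did not look again specifically at the halves and the jars at the end; I made no contact with them that I know of.

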